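Put the herb dispensing place back in order

TASK

Put the dispensing place back in order. Stand the amber jar in the base of the wooden canister and close the canister's hood over it, fully home; stand the steel bowl in the middle of the balance's pan; stand the white mortar to the left of the balance (as you face its display), in line with the pan, with a hand's width (85 mm) clear between mortar and balance, and stand the brass weight midway between those two, in the same line. Keep everything upright, set the glass jar and the porcelain mortar down gently, and leave the pestle, spool and seal where they are.

Things in the scene. Friction and masses are not known exactly. Their poses are not given: they have to be found in the camera images.
- pan (a point): Centre of the top of the balance's steel pan (98 x 96 mm, 23 mm above the counter). The flat grey case, fixed, is 106 mm wide (y), reaching 52 mm behind this point and 88 mm in front, where its dark display is. Axes: x towards its back, y to its left as you face the display, z up. A mortar centred 170 mm along y has 86 mm clear to the case; that gap's middle is 96 mm along y.
- canister_floor (a point): Centre of the inner floor of the canister's base: a low round wooden dish, fixed, 82 mm across, floor 6 mm and shoulder 18 mm above the counter. Inside the shoulder a bevelled collar (67 mm across, 60 mm inside) rises to 27 mm. The jar stands on the floor inside the collar; the hood slips over the collar (3 mm play all round, no turning) and rests on the shoulder. z up.
- jar_mid (a point): Centre, half-way up, of the upright amber glass jar with paper band and black cap: 46 mm across, 78 mm high, cap 42 mm across and 18 mm high; z up along its axis. 0.14 kg. Best gripped in its upper half, so that the fingers stay above the collar of the base. Standing in the base, this point is 45 mm above the counter.
- hood_knob (a point): Middle of the knob on the canister's hood, a round wooden shell standing open side down: 82 mm across, 73 mm inside, 84 mm high. The knob to lift it by is 30 mm across and 32 mm high, widest 11 to 27 mm above the shell's top. This point is 103 mm above the hood's lower edge, 19 mm above the shell's top; with the hood seated, 121 mm above the counter. z up. 0.13 kg.
- bowl_mid (a point): Centre, half-way up, of the small round open steel weighing bowl: 60 mm across for its upper 12 mm, narrower at the foot, 28 mm high, wall 2.5 mm; z up. 0.07 kg.
- mortar_mid (a point): Centre, half-way up, of the thick-walled white porcelain mortar with a small pouring lip: 62 mm across (lip 6 mm more), 48 mm high, foot 46 mm across; z up, y towards the lip. 0.22 kg.
- weight_mid (a point): Centre, half-way up, of the brass balance weight: a solid cylinder 30 mm across and 34 mm high with a small knob on top, 51 mm high in all; z up. 0.2 kg.
- pestle: White porcelain pestle lying on the counter, 108 mm long, 26 mm across at its head; not to be moved. Origin under its middle, x along it.
- spool: Upright twine spool with wooden flanges, 40 mm across, 34 mm high; not to be moved. Origin at the centre of its underside.
- seal: Upright square stone seal, 24 by 24 mm, 46 mm high; not to be moved. Origin at the centre of its underside.
Things that resemble listed ones, but are neither listed nor needed, are in the scene too. What is shaped like the part that bears hood_knob but purple is not meant. Of the things that look like the part that bears bowl_mid, the larger one is meant.

How it is judged (in metres and radians):
At the end, for the whole second after the job is handed in: Jar on the canister's floor, hood down on the shoulder (6 mm, 0.05 rad); bowl on the pan within 15 mm of its centre; mortar 148 to 192 mm and weight 78 to 116 mm left of the pan's centre, both within 22 mm of its line, on the counter; all upright within 0.1 rad and at rest (horizontal distance between jar_mid and canister_floor below 0.01 m and z of jar_mid in the frame of canister_floor between 0.033 and 0.044 m and angle between each of jar_mid, bowl_mid, mortar_mid, weight_mid's own z axis and vertical below 0.1 rad and horizontal distance between hood_knob and canister_floor below 0.006 m and z of hood_knob in the frame of canister_floor between 0.11 and 0.119 m and angle between hood_knob's own z axis and vertical below 0.05 rad and horizontal distance between bowl_mid and pan below 0.015 m and z of bowl_mid in the frame of pan between 0.009 and 0.019 m and x of mortar_mid in the frame of pan between -0.022 and 0.022 m and y of mortar_mid in the frame of pan between 0.148 and 0.192 m and height (world z) of mortar_mid between 0.019 and 0.029 m and x of weight_mid in the frame of pan between -0.022 and 0.022 m and y of weight_mid in the frame of pan between 0.078 and 0.116 m and height (world z) of weight_mid between 0.0205 and 0.0305 m and linear speed of each of jar, hood, bowl, mortar, weight below 0.02 m/s); the robot touches nothing.
It fails at once if the pestle, the spool or the seal is disturbed (moved more than 25 mm) (distance of any of pestle, spool, seal from where it was at the start of the episode above 0.025 m).
It fails at once if the mortar is dropped onto the counter (faster than 0.5 m/s within 10 mm of it) (height (world z) of mortar_mid below 0.034 m and linear speed of mortar above 0.5 m/s).
It fails at once if the jar is dropped (faster than 0.5 m/s within 10 mm of the canister's floor) (height (world z) of jar_mid below 0.055 m and linear speed of jar above 0.5 m/s).
It fails at once if the jar or the mortar is tipped over (more than 0.6 rad) (angle between any of jar_mid, mortar_mid's own z axis and vertical above 0.6 rad).
It also fails if it takes over 122 s, if anything falls off the work surface, if the arm or the gripper's body presses on something with over 40 N, if the wrist force passes 120 N, or if a joint passes its speed limit or range.

ROBOT

A 6-joint arm with a two-finger parallel gripper is mounted at the origin on the work surface. World frame = base frame: x ahead of the robot, y to its left, z up, the work surface at z = 0. Lengths are in m, angles in degrees, forces in N, time in s.
With the tool pointing down it reaches from about 0.275 to 0.725 m from the base axis. Payload 5.6 kg.
Tool frame: the origin (TCP) lies midway between the tips of the shut fingers; the grasp point (between the pads) lies 19 mm behind it (bot.pinch_z is the distance from the TCP to the grasp point, in m); z points along the fingers, y is the line along which they close (so a half turn about z gives the same grasp; the last joint's range is limited). The gripper opens to 85 mm and grips with 20 to 120 N. Pads are 22 mm wide; open, the fingers measure 114 mm over their backs; the gripper's body (76 mm by 85 mm) begins 54 mm behind the grasp point. The pads swing forward as they close: fully open they stand 13 mm farther back than shut.
Start: joints at [-58.407, 14.616, 6.199, 0, -81.583, -16.306], TCP at [0.145, -0.531, 0.231] pointing down, gripper open.
Joint ranges: [-168.99, 168.99], [-69.2, 112.95], [-62.41, 85.93], [-164.36, 98.24], [-168.68, -3.75], [-174.98, 174.98]. Speed limits (degrees/s): [147.25, 147.25, 180, 180, 180, 180].

INTERFACE

Orientations are given as a 3x3 rotation matrix whose columns are the frame's x, y, z axes.
In Python, from cell import bot gives the robot as it stands.
- The arm moves only by the tool servo_tool, never from a script. Its argument "steps" is a list of rows, each a list of 7 numbers: the opening, from 0 (shut) to 1 (fully open), then the shift along the tool's x, y, z scaled (see below), then the turn, a rotation vector about the tool's x, y, z scaled (see below). In form: [[claw, x, y, z, ax, ay, az], ...]. A call has 1 to 20 rows; each row is the pose to reach, as a shift and turn from the pose commanded when the call began, along the tool's axes at that moment; what a row does not reach only later rows make up. The controller multiplies each number of a shift by 200 mm and each number of a turn by pi/4 rad. A row lasts 1/8 s, in which the tool goes at most 62.5 mm and 10.7 degrees, less where a joint would pass 70% of its speed; a pose out of reach is approached as far as the arm can. A call with a number of a shift or a turn outside -1 to 1 is refused whole. A call with a gripper value outside its range is refused whole. The fingers move at their own pace and stop on an object; the grip force is fixed at half the most. Time passes only in rows, so rows that repeat a pose let the fingers close. It gives the time, the measured TCP pose, the force, the opening and the grip force at its end, in the units of the state.
- bot.get_state(): the state, without advancing time (a new reading comes with each control period).
- bot.read_camera(name): name is "scene" or "top" or "wrist"; returns the picture (480x640x3 uint8, red, green, blue); there is no depth.
- bot.camera_info(name): a dict with "intrinsics" (3x3 intrinsics, pixels), "R" (3x3) and "t" (3): a world point X has camera coordinates R X + t; the wrist camera has in their place "tool_from_camera" (4x4, takes a point from camera to tool coordinates, whose origin is the TCP and whose axes are the flange's). Camera axes: x right, y down, z forward; pixel columns grow to the right and rows downward; lengths in m; the calibration is good to about 2 mm. A picture is of the moment at which its call begins: read the wrist's pose just before it. camera_info takes no time and is no camera call.
- bot.finish_job(): hands the job in; it is judged then, once.
Trained networks look in the newest picture that a camera, given by its name, has taken for a name from the list of things; names that differ only in an ending like _2 or _b are one class to them, and where a whole thing is asked for, a point or a joint stands for the part that bears it (a point fixed in the world has none). Each returns a list of dicts, best first, with "confidence" (0 to 1); they miss things now and then, are a little off and sometimes report something else, mostly with a low value. They report only what shows in the picture. A call takes as long as a camera call. They do not tell look-alikes from the thing itself.
- bot.search_frame(label, camera): "rect" ([left, top, right, bottom] in pixels, round what is visible of it).
- bot.silhouettes(label, camera): "pixels" (480x640 bool, what is visible of it) and "rect" ([left, top, right, bottom] in pixels, round what is visible of it).
- bot.spot_point(label, camera): "at" ([row, column] in pixels: a listed point, or the origin of a listed thing).
The state is a dict: "time_s": time; "joints": joint angles; "dq": joint speeds; "joint_torque": joint torques, N m; "tcp_pos": TCP position; "tool_rot": TCP orientation; "ft_force": force on the tool from outside, world axes, zero at the start; "wrist_torque": the same for the moment, N m; "finger_gap": finger opening in m; "gripper_force": force on a finger pad.
Only numpy, scipy, OpenCV 4.12 (cv2) and the standard library are available. Lean on these libraries where they do the work, as an engineer would, in place of code of your own. Each camera call takes 0.05 s, during which the arm holds its last target. There are 200 camera calls.

## Working session

There is one attempt and no reset: what is moved stays moved. The work goes in short steps, Python scripts to look and compute and a tool call to move; the robot and the scene stay as the last step left them, time stands still between calls to the robot, and variables do not carry over. Pictures are saved under pics/ and viewed, at most 14 in all, crops included, and the job is handed in when it is done.

Besides the shell and the picture viewer there is one more tool, called after ">>>" by a JSON object that holds its "name" and its "arguments", one argument or row to a line. servo_tool: Moves the arm, as the interface text tells. Its arguments: {"type":"object","properties":{"steps":{"type":"array"}},"required":["steps"]}

```bash
mkdir -p pics; ls; python3 - <<'E'
from cell import bot
import cv2,numpy as np
for c in("scene","top"):
    im=bot.read_camera(c); cv2.imwrite(f"pics/{c}0.png",im[:,:,::-1])
    i=bot.camera_info(c);print(c,np.round(i["intrinsics"],1).tolist(),np.round(i["R"],3).tolist(),np.round(i["t"],3).tolist())
    for l in ["pan","canister_floor","jar_mid","hood_knob","bowl_mid","mortar_mid","weight_mid","pestle","spool","seal"]:
        print(l,[(np.round(d["at"]).tolist(),round(d["confidence"],2)) for d in bot.spot_point(l,c)])
print(bot.camera_info("wrist"))
print(bot.get_state())
E
```

```text
pics
scene [[452.0, 0.0, 315.4], [0.0, 452.0, 240.1], [0.0, 0.0, 1.0]] [[0.677, 0.736, 0.013], [0.531, -0.475, -0.702], [-0.51, 0.482, -0.712]] [-0.365, -0.213, 1.254]
pan [([352.0, 252.0], 0.63), ([253.0, 373.0], 0.26)]
canister_floor [([253.0, 372.0], 0.94), ([186.0, 388.0], 0.47)]
jar_mid [([277.0, 228.0], 0.83)]
hood_knob [([169.0, 299.0], 0.94), ([215.0, 286.0], 0.58), ([334.0, 154.0], 0.33)]
bowl_mid [([332.0, 151.0], 0.78), ([307.0, 131.0], 0.69), ([278.0, 228.0], 0.37)]
mortar_mid [([186.0, 390.0], 0.77)]
weight_mid [([205.0, 342.0], 0.71)]
pestle [([339.0, 368.0], 0.69), ([184.0, 389.0], 0.25)]
spool [([235.0, 399.0], 0.73), ([331.0, 152.0], 0.39)]
seal [([397.0, 203.0], 0.87)]
top [[538.6, 0.0, 317.2], [0.0, 538.6, 241.3], [0.0, 0.0, 1.0]] [[0.139, -0.99, -0.002], [-0.968, -0.136, -0.213], [0.211, 0.031, -0.977]] [-0.063, 0.543, 1.071]
pan [([228.0, 428.0], 0.74)]
canister_floor [([223.0, 266.0], 0.85)]
jar_mid [([296.0, 394.0], 0.61), ([280.0, 239.0], 0.37)]
hood_knob [([288.0, 314.0], 0.84), ([330.0, 245.0], 0.71)]
bowl_mid [([310.0, 471.0], 0.91), ([357.0, 473.0], 0.88),
[... 856 characters left out ...]
15812965e+01, -1.63068466e+01]), 'dq': array([ 0.15935305,  0.05493599, -0.00740009,  0.02914396,  0.0513416 ,
        0.04860092]), 'joint_torque': array([-6.43910462e-04, -3.86407721e+01,  2.38066453e+01,  5.36763489e+00,
       -5.98048246e-04,  2.58958943e-05]), 'tcp_pos': array([ 0.14502896, -0.53054495,  0.23128205]), 'tool_rot': array([[-9.64622256e-01, -2.63635929e-01,  2.73309129e-06],
       [-2.63635929e-01,  9.64622256e-01, -3.18303211e-05],
       [ 5.75521560e-06, -3.14247772e-05, -9.99999999e-01]]), 'ft_force': array([-0.35787803, -0.4511439 , -0.73439571]), 'wrist_torque': array([-0.04842926, -0.02969778, -0.03297947]), 'gripper_force': 0.0, 'finger_gap': 0.08515726249634052}
```

View pics/top0.png

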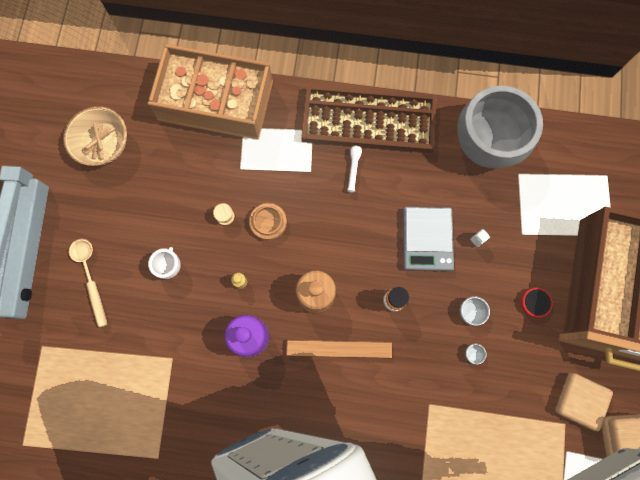

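View pics/scene0.png

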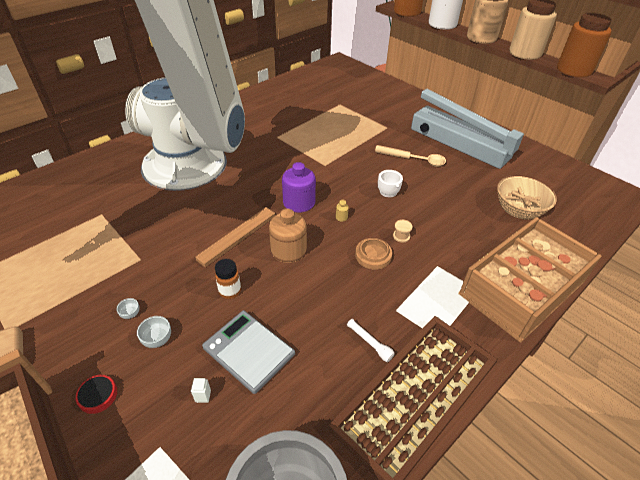

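Hood candidates in the top view are the wooden one at (316,288) and the purple one at (246,335); the wooden one is meant. Bowl candidates are (475,311) and (476,354); the larger, (475,311), is meant. I'll confirm both in one crop while I measure.

```bash
cat > h.py <<'E'
from cell import bot
import numpy as np,cv2
Z=dict(pan=.023,canister_floor=.006,jar_mid=.039,hood_knob=.103,bowl_mid=.014,mortar_mid=.024,weight_mid=.0255,pestle=0,spool=0,seal=0)
def cam(c,st=None):
    i=bot.camera_info(c)
    if c!="wrist": return i["intrinsics"],np.array(i["R"]),np.array(i["t"])
    st=st or bot.get_state(); T=np.array(i["tool_from_camera"]); R=st["tool_rot"]@T[:3,:3]; p=st["tcp_pos"]+st["tool_rot"]@T[:3,3]
    return i["intrinsics"],R.T,-R.T@p
def atz(px,z,C):   # px=(col,row)
    K,R,t=C; d=R.T@np.linalg.inv(K)@np.array([px[0],px[1],1.]); o=-R.T@t
    return o+d*(z-o[2])/d[2]
def proj(X,C):
    K,R,t=C; q=K@(R@np.array(X)+t); return q[:2]/q[2]
def go(target,axis_deg=None,st=None):
    """scaled shift (tool axes) to bring TCP to target; turn about tool z to put closing line at axis_deg (world)"""
    st=st or bot.get_state(); R=st["tool_rot"]; s=R.T@(np.array(target)-st["tcp_pos"])/.2
    out=np.round(s,4).tolist()
    if axis_deg is not None:
        y=R[:,1]; a=np.degrees(np.arctan2(y[1],y[0])); d=(axis_deg-a+90)%180-90
        out.append(("az",round(-d/45,4),"worldturn",round(d,1)))
    return out
E
python3 - <<'E'
from h import *
pts=dict(top=dict(pan=(428,228),canister_floor=(266,223),jar_mid=(394,296),hood_knob=(314,288),bowl_mid=(471,310),mortar_mid=(165,269),weight_mid=(238,280),pestle=(351,172),spool=(226,217),seal=(477,241)),
scene=dict(pan=(252,352),canister_floor=(372,253),jar_mid=(228,277),hood_knob=(286,215),bowl_mid=(151,332),mortar_mid=(390,186),weight_mid=(342,205),pestle=(368,339),spool=(399,235),seal=(203,397)))
for l in Z: print(l,*[np.round(atz(pts[c][l],Z[l],cam(c))[:2],3) for c in pts])
im=bot.read_camera("top")
for l in("hood_knob","bowl_mid","mortar_mid"): print(l,[(np.round(d["rect"]).tolist(),round(d["confidence"],2)) for d in bot.search_frame(l,"top")])
C=cam("top")
g=im[195:285,390:465].astype(int); m=((g.min(2)>95)&(g.max(2)-g.min(2)<35)).astype(np.uint8)
n,lab,s,_=cv2.connectedComponentsWithStats(m); k=1+s[1:,4].argmax()
ct,_=cv2.findContours((lab==k).astype(np.uint8),0,2); r=cv2.minAreaRect(max(ct,key=cv2.contourArea)); b=cv2.boxPoints(r)+[390,195]
W=np.array([atz(q,.023,C) for q in b]);print(b.round().tolist(),W.round(3).tolist(),W.mean(0).round(3))
cv2.imwrite("pics/crop1.png",cv2.resize(im[190:380,210:510],None,fx=2.66,fy=2.66,interpolation=2)[:,:,::-1])
E
```

```text
pan [ 0.617 -0.22 ] [ 0.613 -0.223]
canister_floor [0.584 0.133] [0.583 0.133]
jar_mid [ 0.458 -0.161] [ 0.451 -0.16 ]
hood_knob [0.443 0.005] [0.441 0.005]
bowl_mid [ 0.454 -0.33 ] [ 0.446 -0.336]
mortar_mid [0.449 0.328] [0.465 0.328]
weight_mid [0.447 0.169] [0.437 0.182]
pestle [ 0.73  -0.039] [ 0.727 -0.035]
spool [0.586 0.224] [0.583 0.229]
seal [ 0.609 -0.334] [ 0.614 -0.332]
hood_knob [([295.0, 269.0, 334.0, 310.0], 0.84), ([223.0, 318.0, 268.0, 357.0], 0.75)]
bowl_mid [([465.0, 348.0, 487.0, 364.0], 0.81), ([457.0, 297.0, 492.0, 329.0], 0.68), ([295.0, 268.0, 335.0, 313.0], 0.63)]
mortar_mid [([150.0, 250.0, 183.0, 281.0], 0.6)]
[[404.0, 269.0], [404.0, 207.0], [453.0, 207.0], [453.0, 269.0]] [[0.52, -0.178, 0.023], [0.657, -0.164, 0.023], [0.672, -0.27, 0.023], [0.535, -0.282, 0.023]] [ 0.596 -0.224  0.023]
```

View pics/crop1.png

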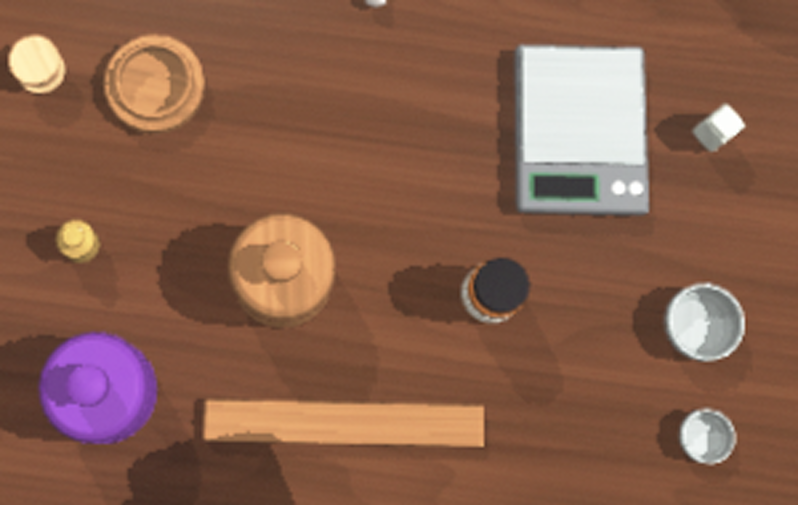

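Confirmed: the wooden hood is at crop (282,265) and the larger bowl at crop (706,322). The balance's display faces the robot. I'll start with the jar.

>>> {"name": "servo_tool", "arguments": {
  "steps": [
    [1,-0.99,0.69,0.15,0,0,0],
    [1,-0.99,0.69,0.15,0,0,0],
    [1,-0.99,0.69,0.15,0,0,0],
    [1,-0.99,0.69,0.15,0,0,0],
    [1,-0.99,0.69,0.15,0,0,0]
  ]
}}

```text
time_s: 1.92
tcp_pos: [0.3014, -0.3427, 0.2011]
tool_rot: [[-0.963, -0.269, 0.0], [-0.269, 0.963, 0.001], [-0.0, 0.001, -1.0]]
ft_force: [0.4, -0.6, 0.6]
finger_gap: 0.0855
gripper_force: 0.0
```

>>> {"name": "servo_tool", "arguments": {
  "steps": [
    [1,-0.99,0.69,0.15,0,0,0],
    [1,-0.99,0.69,0.15,0,0,0],
    [1,-0.99,0.69,0.15,0,0,0],
    [1,-0.99,0.69,0.15,0,0,0],
    [1,-0.99,0.69,0.15,0,0,0],
    [1,-0.99,0.69,0.15,0,0,0]
  ]
}}

```text
time_s: 2.68
tcp_pos: [0.4541, -0.1604, 0.1713]
tool_rot: [[-0.965, -0.264, -0.0], [-0.264, 0.965, -0.0], [0.0, -0.0, -1.0]]
ft_force: [0.0, -1.4, 1.4]
finger_gap: 0.0853
gripper_force: 0.0
```

```bash
cat >> h.py <<'E'
def look(label,z=None,n=3,c="wrist"):
    st=bot.get_state(); im=bot.read_camera(c); C=cam(c,st); z=Z[label] if z is None else z
    for d in bot.spot_point(label,c)[:n]: print("pt",d["at"],round(d["confidence"],2),atz(d["at"][::-1],z,C).round(4))
    for d in bot.silhouettes(label,c)[:n]:
        ys,xs=np.nonzero(d["pixels"]); print("sil",np.round(d["rect"]).tolist(),round(d["confidence"],2))
    return im,C,st
E
python3 - <<'E'
from h import *
im,C,st=look("jar_mid"); cv2.imwrite("pics/w1.png",im[:,:,::-1])
print(st["tcp_pos"].round(4),st["tool_rot"].round(3).tolist())
E
```

```text
pt [230.2, 321.2] 0.86 [ 0.4531 -0.1635  0.039 ]
pt [323.1, 122.8] 0.19 [ 0.5831 -0.3123  0.039 ]
sil [294.0, 193.0, 349.0, 270.0] 0.59
[ 0.4541 -0.1604  0.1713] [[-0.965, -0.264, -0.0], [-0.264, 0.965, -0.0], [0.0, -0.0, -1.0]]
```

View pics/w1.png

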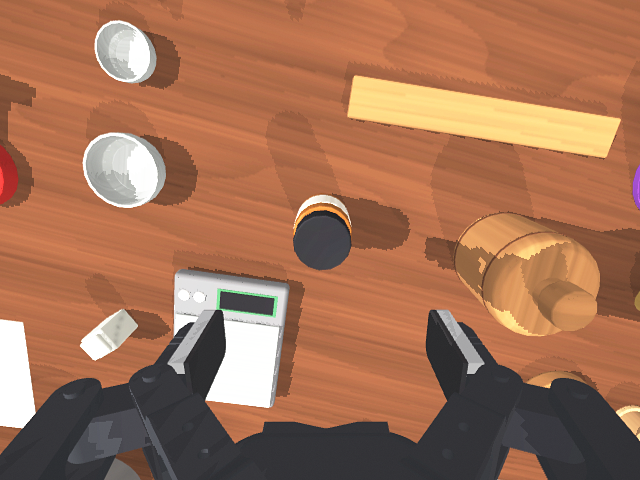

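>>> {"name": "servo_tool", "arguments": {
  "steps": [
    [1,0.005,-0.012,0.2,0,0,0],
    [1,0.005,-0.012,0.4,0,0,0],
    [1,0.005,-0.012,0.6,0,0,0],
    [1,0.005,-0.012,0.705,0,0,0],
    [1,0.005,-0.012,0.705,0,0,0],
    [0,0.005,-0.012,0.705,0,0,0],
    [0,0.005,-0.012,0.705,0,0,0],
    [0,0.005,-0.012,0.705,0,0,0],
    [0,0.005,-0.012,0.705,0,0,0],
    [0,0.005,-0.012,0.705,0,0,0],
    [0,0.005,-0.012,0.705,0,0,0],
    [0,0.005,-0.012,0.705,0,0,0],
    [0,0.005,-0.012,0.705,0,0,0]
  ]
}}

```text
time_s: 4.45
tcp_pos: [0.455, -0.1628, 0.0319]
tool_rot: [[-0.964, -0.264, 0.003], [-0.264, 0.964, -0.001], [-0.003, -0.002, -1.0]]
ft_force: [-1.0, -1.1, 5.2]
finger_gap: 0.0443
gripper_force: 60.8
```

>>> {"name": "servo_tool", "arguments": {
  "steps": [
    [0,0,0,-0.2,0,0,0],
    [0,0,0,-0.45,0,0,0],
    [0,0,0,-0.7,0,0,0],
    [0,-0.1,0.126,-0.7,0,0,0],
    [0,-0.25,0.315,-0.7,0,0,0],
    [0,-0.4,0.5,-0.7,0,0,0],
    [0,-0.5,0.63,-0.7,0,0,0],
    [0,-0.5,0.63,-0.7,0,0,0]
  ]
}}

```text
time_s: 5.45
tcp_pos: [0.5176, -0.0127, 0.1703]
tool_rot: [[-0.964, -0.266, 0.0], [-0.266, 0.964, 0.0], [-0.0, 0.0, -1.0]]
ft_force: [0.0, -0.9, -1.3]
finger_gap: 0.0443
gripper_force: 61.6
```

```bash
python3 - <<'E'
from h import *
im,C,st=look("canister_floor"); cv2.imwrite("pics/w2.png",im[:,:,::-1])
look("hood_knob"); look("jar_mid")
print(st["tcp_pos"],st["finger_gap"],proj([.5835,.133,.006],C)); print(go([.5835,.133,.17],st=st))
E
```

```text
pt [323.5, 446.6] 0.73 [0.5861 0.1327 0.006 ]
sil [408.0, 286.0, 493.0, 367.0] 0.88
sil [514.0, 326.0, 577.0, 381.0] 0.16
pt [155.9, 390.4] 0.69 [0.4433 0.0052 0.103 ]
sil [320.0, 85.0, 446.0, 212.0] 0.73
sil [512.0, 1.0, 640.0, 106.0] 0.59
pt [315.9, 326.7] 0.57 [0.5906 0.0066 0.039 ]
sil [264.0, 240.0, 388.0, 424.0] 0.6
[ 0.51764264 -0.01267423  0.17030724] 0.044288667865033174 [447.8195601  321.35055937]
[-0.5114, 0.6144, 0.0019]
```

View pics/w2.png

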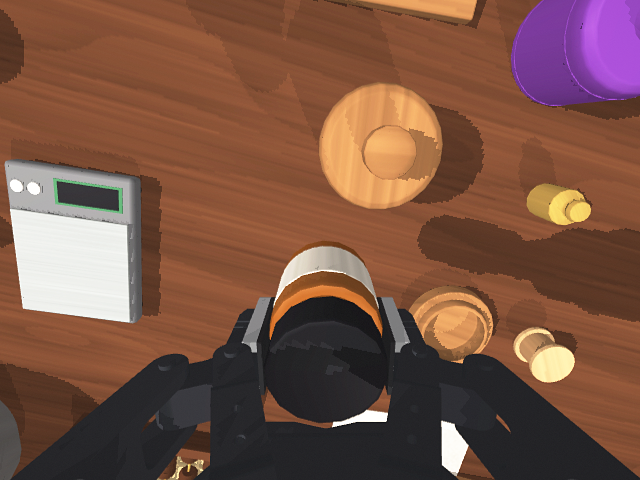

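>>> {"name": "servo_tool", "arguments": {
  "steps": [
    [0,-0.2,0.24,0,0,0,0],
    [0,-0.4,0.48,0,0,0,0],
    [0,-0.515,0.613,0.05,0,0,0],
    [0,-0.515,0.613,0.2,0,0,0],
    [0,-0.515,0.613,0.35,0,0,0],
    [0,-0.515,0.613,0.48,0,0,0],
    [0,-0.515,0.613,0.55,0,0,0],
    [0,-0.515,0.613,0.59,0,0,0],
    [0,-0.515,0.613,0.62,0,0,0],
    [0,-0.515,0.613,0.64,0,0,0],
    [0,-0.515,0.613,0.652,0,0,0],
    [0,-0.515,0.613,0.655,0,0,0],
    [0,-0.515,0.613,0.655,0,0,0]
  ]
}}

```text
time_s: 7.52
tcp_pos: [0.5843, 0.1309, 0.0395]
tool_rot: [[-0.965, -0.264, 0.0], [-0.264, 0.965, 0.0], [-0.0, 0.0, -1.0]]
ft_force: [0.2, 0.6, -0.6]
finger_gap: 0.0443
gripper_force: 62.0
```

>>> {"name": "servo_tool", "arguments": {
  "steps": [
    [0,0,0.01,0.005,0,0,0],
    [0,0,0.01,0.01,0,0,0],
    [0,0,0.01,0.01,0,0,0],
    [0.3,0,0.01,0.01,0,0,0],
    [0.5,0,0.01,0.01,0,0,0],
    [0.8,0,0.01,0.01,0,0,0],
    [0.8,0,0.01,0.01,0,0,0],
    [0.8,0,0.01,0.01,0,0,0],
    [0.8,0,0.01,0.01,0,0,0],
    [0.8,0,0.01,-0.2,0,0,0],
    [0.8,0,0.01,-0.45,0,0,0],
    [0.8,0,0.01,-0.65,0,0,0],
    [0.8,0,0.01,-0.65,0,0,0],
    [0.8,0,0.01,-0.65,0,0,0]
  ]
}}

```text
time_s: 9.28
tcp_pos: [0.5833, 0.1328, 0.1687]
tool_rot: [[-0.965, -0.263, -0.001], [-0.263, 0.965, 0.0], [0.001, 0.0, -1.0]]
ft_force: [-0.4, -0.3, -1.2]
finger_gap: 0.0678
gripper_force: 0.0
```

```bash
python3 - <<'E'
from h import *
im,C,st=look("canister_floor"); cv2.imwrite("pics/w3.png",im[:,:,::-1])
look("jar_mid",.045)
print(st["tcp_pos"],st["finger_gap"],[proj(p,C).round(1).tolist() for p in([.5845,.133,.018],[.5845,.133,.084])]); print(go([.442,.005,.17],90,st=st))
E
```

```text
sil [276.0, 177.0, 372.0, 269.0] 0.9
sil [297.0, 198.0, 355.0, 278.0] 0.96
[0.5832519  0.1327804  0.16870396] 0.06781270972990756 [[324.3, 227.8], [324.2, 253.6]]
[0.8496, -0.4302, -0.0059, ('az', np.float64(0.3395), 'worldturn', np.float64(-15.3))]
```

View pics/w3.png

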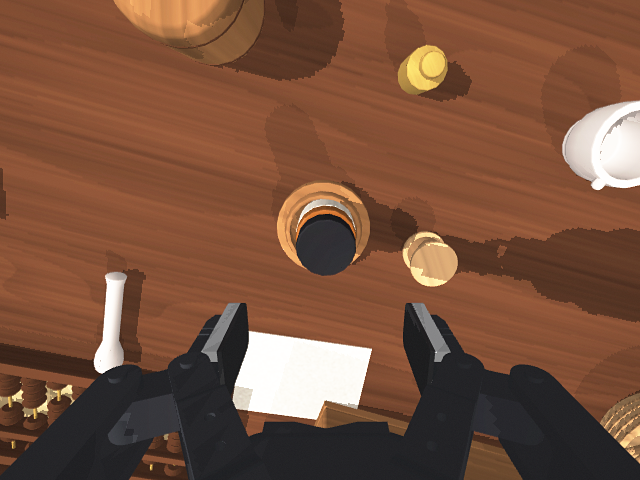

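>>> {"name": "servo_tool", "arguments": {
  "steps": [
    [1,0.28,-0.14,-0.05,0,0,0],
    [1,0.56,-0.28,-0.05,0,0,0],
    [1,0.85,-0.43,-0.05,0,0,0],
    [1,0.85,-0.43,-0.05,0,0,0],
    [1,0.85,-0.43,-0.05,0,0,0],
    [1,0.85,-0.43,-0.05,0,0,0]
  ]
}}

```text
time_s: 10.32
tcp_pos: [0.4431, 0.0056, 0.1791]
tool_rot: [[-0.964, -0.264, -0.0], [-0.264, 0.964, -0.0], [0.0, -0.0, -1.0]]
ft_force: [0.1, -0.2, 0.0]
finger_gap: 0.0851
gripper_force: 0.0
```

```bash
cat >> h.py <<'E'
from scipy.optimize import least_squares
def circ(mask,C,z,r,keep,x0):
    """fit centre of a horizontal circle of radius r at height z to mask contour pts passing keep(P, row, col)"""
    c,_=cv2.findContours(mask.astype(np.uint8),0,1); c=max(c,key=cv2.contourArea)[:,0]
    P=np.array([atz(q,z,C)[:2] for q in c]); P=P[[keep(p) for p in P-np.array(x0)]]
    f=least_squares(lambda u:np.hypot(*(P-u).T)-r,x0,loss="soft_l1",f_scale=.001); return f.x.round(4),np.std(f.fun).round(4),len(P)
E
python3 - <<'E'
from h import *
im,C,st=look("hood_knob")
d=[d for d in bot.silhouettes("hood_knob","wrist")]
print(st["tcp_pos"],st["finger_gap"],proj([.442,.005,.103],C)); print(go([.442,.005,.092],st=st))
m=d[0]["pixels"]; print(d[0]["rect"], [proj([.442,.005,z],C).round().tolist() for z in(0,.084)])
print(circ(m,C,.084,.041,lambda p:abs(np.hypot(*p)-.041)<.006,[.442,.005]))
cv2.imwrite("pics/w4.png",im[60:420,80:560,::-1])
# base, from the top and scene cameras
for c in("top","scene"):
    bot.read_camera(c); C=cam(c)
    for d in bot.silhouettes("canister_floor",c)[:1]: print(c,d["confidence"],np.round(d["rect"]),circ(d["pixels"],C,.018,.041,lambda p:abs(np.hypot(*p)-.041)<.012,[.5845,.133]))
E
```

```text
pt [254.6, 325.1] 0.76 [0.4419 0.0058 0.103 ]
pt [141.9, 575.9] 0.62 [0.3326 0.1324 0.103 ]
sil [270.0, 171.0, 380.0, 298.0] 0.93
[0.44313143 0.00557466 0.17913387] 0.08509109765712272 [323.9757058  254.39297012]
[0.0062, -0.0013, 0.4357]
[270.4, 171.1, 379.7, 297.7] [[324.0, 217.0], [324.0, 245.0]]
(array([0.4379, 0.0035]), np.float64(0.0012), 258)
top 0.71 [472. 232. 489. 247.] (array([0.5845, 0.133 ]), np.float64(nan), 0)
scene 0.9 [354. 242. 392. 273.] (array([0.5921, 0.1241]), np.float64(0.0016), 57)
  ret = _var(a, axis=axis, dtype=dtype, out=out, ddof=ddof,
  arrmean = um.true_divide(arrmean, div, out=arrmean,
  ret = ret.dtype.type(ret / rcount)
```

View pics/w4.png

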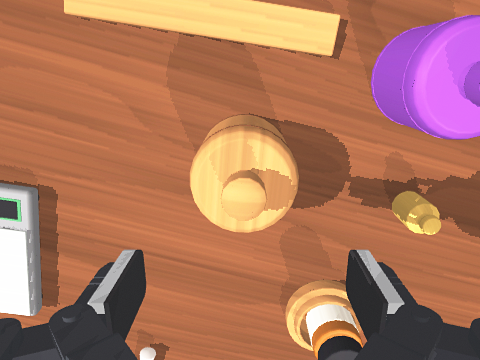

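>>> {"name": "servo_tool", "arguments": {
  "steps": [
    [1,0.006,0,0.15,0,0,0],
    [1,0.006,0,0.3,0,0,0],
    [1,0.006,0,0.4,0,0,0],
    [1,0.006,0,0.45,0,0,0],
    [1,0.006,0,0.45,0,0,0],
    [0,0.006,0,0.45,0,0,0],
    [0,0.006,0,0.45,0,0,0],
    [0,0.006,0,0.45,0,0,0],
    [0,0.006,0,0.45,0,0,0],
    [0,0.006,0,0.45,0,0,0],
    [0,0.006,0,0.45,0,0,0],
    [0,0.006,0,0.45,0,0,0],
    [0,0.006,0,0.45,0,0,0],
    [0,0.006,0,0.45,0,0,0]
  ]
}}

```text
time_s: 12.48
tcp_pos: [0.4417, 0.0046, 0.0899]
tool_rot: [[-0.965, -0.264, 0.001], [-0.264, 0.965, -0.0], [-0.001, -0.0, -1.0]]
ft_force: [-0.3, -0.8, 5.0]
finger_gap: 0.0273
gripper_force: 59.3
```

>>> {"name": "servo_tool", "arguments": {
  "steps": [
    [0,0,0,-0.2,0,0,0],
    [0,0,0,-0.4,0,0,0],
    [0,0,0,-0.62,0,0,0],
    [0,-0.2,0.1,-0.62,0,0,0],
    [0,-0.45,0.22,-0.62,0,0,0],
    [0,-0.7,0.35,-0.62,0,0,0],
    [0,-0.858,0.431,-0.62,0,0,0],
    [0,-0.858,0.431,-0.62,0,0,0],
    [0,-0.858,0.431,-0.62,0,0,0]
  ]
}}

```text
time_s: 13.6
tcp_pos: [0.5834, 0.1329, 0.2124]
tool_rot: [[-0.965, -0.264, -0.002], [-0.264, 0.965, -0.0], [0.002, -0.0, -1.0]]
ft_force: [0.2, -0.2, -0.8]
finger_gap: 0.0277
gripper_force: 59.7
```

```bash
python3 - <<'E'
from h import *
a=np.linspace(0,2*np.pi,360)
st3=dict(tcp_pos=np.array([.5832519,.1327804,.168704]),tool_rot=np.array([[-.965,-.263,-.001],[-.263,.965,0],[.001,0,-1]])); C3=cam("wrist",st3)
im=cv2.imread("pics/w3.png")
for z,r,col in((.018,.041,(0,255,0)),(0,.041,(255,0,0)),(.027,.030,(255,255,0))):
    q=np.array([proj([.5845+r*np.cos(t),.133+r*np.sin(t),z],C3) for t in a]); print(z,q.min(0),q.max(0))
    cv2.polylines(im,[np.round(q*8).astype(int)],True,col,1,cv2.LINE_AA,3)
w3=cv2.resize(im[160:290,250:400],None,fx=3,fy=3,interpolation=2)
st=bot.get_state(); im=bot.read_camera("wrist"); C=cam("wrist",st)
p=bot.spot_point("hood_knob","wrist"); print(st["tcp_pos"],st["tool_rot"].round(3).tolist(),st["finger_gap"],p[:1], go([.5845,.133,st["tcp_pos"][2]],st=st))
print(proj(st["tcp_pos"]+[0,0,.014],C))
s=cv2.resize(np.ascontiguousarray(im[:,:,::-1][100:480,130:510]),(390,390))
cv2.imwrite("pics/w5.png",np.hstack([w3[:390,:405],s[:w3.shape[0]]]))
E
```

```text
0.018 [277.23912928 180.47878489] [371.5805191 271.4801938]
0 [279.77891118 177.58346697] [369.10563995 264.16135083]
0.027 [288.90211586 195.55203043] [359.89397981 263.82376514]
[0.58340105 0.13291892 0.21244001] [[-0.965, -0.264, -0.002], [-0.264, 0.965, -0.0], [0.002, -0.0, -1.0]] 0.02768992356606999 [{'at': [333.0, 324.6], 'confidence': 0.87}] [-0.0054, -0.0011, -0.0]
[323.98389915 330.24345555]
```

View pics/w5.png

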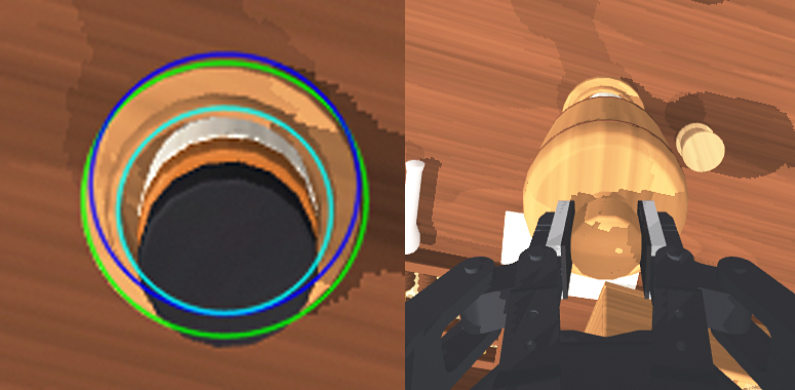

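>>> {"name": "servo_tool", "arguments": {
  "steps": [
    [0,-0.004,0,0.1,0,0,0],
    [0,-0.004,0,0.2,0,0,0],
    [0,-0.004,0,0.3,0,0,0],
    [0,-0.004,0,0.38,0,0,0],
    [0,-0.004,0,0.43,0,0,0],
    [0,-0.004,0,0.45,0,0,0],
    [0,-0.004,0,0.47,0,0,0],
    [0,-0.004,0,0.485,0,0,0],
    [0,-0.004,0,0.485,0,0,0]
  ]
}}

```text
time_s: 14.82
tcp_pos: [0.5848, 0.1333, 0.1163]
tool_rot: [[-0.965, -0.264, 0.0], [-0.264, 0.965, 0.0], [-0.0, 0.0, -1.0]]
ft_force: [-0.6, 0.6, -0.5]
finger_gap: 0.0278
gripper_force: 59.7
```

>>> {"name": "servo_tool", "arguments": {
  "steps": [
    [0,0,0,0.012,0,0,0],
    [0,0,0,0.024,0,0,0],
    [0,0,0,0.036,0,0,0],
    [0,0,0,0.044,0,0,0],
    [0,0,0,0.044,0,0,0],
    [0,0,0,0.044,0,0,0]
  ]
}}

```text
time_s: 15.58
tcp_pos: [0.585, 0.1332, 0.108]
tool_rot: [[-0.965, -0.264, 0.001], [-0.264, 0.965, 0.0], [-0.001, -0.0, -1.0]]
ft_force: [-1.0, -1.3, 3.7]
finger_gap: 0.0276
gripper_force: 60.0
```

>>> {"name": "servo_tool", "arguments": {
  "steps": [
    [0.5,0,0,0,0,0,0],
    [1,0,0,0,0,0,0],
    [1,0,0,0,0,0,0],
    [1,0,0,-0.02,0,0,0],
    [1,0,0,-0.2,0,0,0],
    [1,0,0,-0.4,0,0,0],
    [1,0.15,-0.25,-0.46,0,0,0],
    [1,0.3,-0.5,-0.46,0,0,0],
    [1,0.45,-0.75,-0.46,0,0,0],
    [1,0.6,-1,-0.46,0,0,0],
    [1,0.6,-1,-0.46,0,0,0]
  ]
}}

```text
time_s: 16.95
tcp_pos: [0.5207, -0.0944, 0.2002]
tool_rot: [[-0.966, -0.259, 0.001], [-0.259, 0.966, -0.0], [-0.001, -0.001, -1.0]]
ft_force: [0.6, 0.3, -0.4]
finger_gap: 0.0854
gripper_force: 0.0
```

>>> {"name": "servo_tool", "arguments": {
  "steps": [
    [1,0.15,-0.25,0,0,0,0],
    [1,0.3,-0.5,0.05,0,0,0],
    [1,0.5,-0.75,0.1,0,0,0],
    [1,0.64,-1,0.15,0,0,0],
    [1,0.64,-1,0.15,0,0,0],
    [1,0.64,-1,0.15,0,0,0]
  ]
}}

```text
time_s: 17.7
tcp_pos: [0.4514, -0.3176, 0.1695]
tool_rot: [[-0.965, -0.263, 0.0], [-0.263, 0.965, 0.0], [-0.0, 0.0, -1.0]]
ft_force: [-0.4, 1.4, 0.4]
finger_gap: 0.0854
gripper_force: 0.0
```

```bash
python3 - <<'E'
from h import *
im,C,st=look("bowl_mid"); print(st["tcp_pos"])
a=bot.read_camera("top"); 
for c in ("top",):
    print([(np.round(d["at"],1).tolist(),round(d["confidence"],2),atz(d["at"][::-1],.121,cam(c)).round(3)) for d in bot.spot_point("hood_knob",c)])
cr=cv2.resize(a[170:270,220:320],(480,480),interpolation=2)
cv2.imwrite("pics/w6.png",np.hstack([cv2.resize(im,(320,480))*0+0 if 0 else cv2.resize(im[0:480,160:480],(320,480)),cr])[:,:,::-1])
E
```

```text
pt [114.8, 326.2] 0.97 [ 0.3631 -0.3402  0.014 ]
pt [218.7, 302.5] 0.79 [ 0.4511 -0.3377  0.014 ]
sil [298.0, 84.0, 348.0, 142.0] 0.78
sil [272.0, 188.0, 344.0, 261.0] 0.65
[ 0.45140743 -0.31763955  0.1695475 ]
[([206.8, 262.9], 0.91, array([0.588, 0.129, 0.121])), ([335.2, 246.6], 0.8, array([0.333, 0.119, 0.121]))]
```

View pics/w6.png

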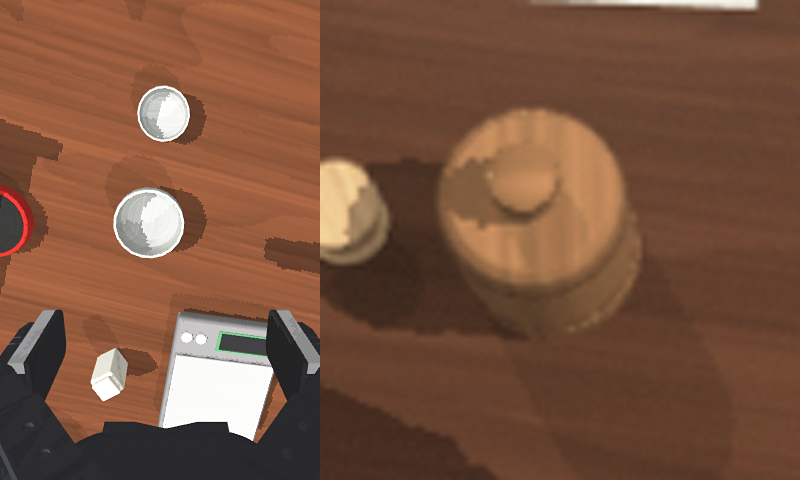

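```bash
python3 - <<'E'
from h import *
st=bot.get_state();C=cam("wrist",st); p=atz((308.5,223.5),.028,C);print(p, go([p[0],p[1],0],st=st))
# pan corners from the wrist picture: fit light-grey pan
im=cv2.imread("pics/w2.png"); st2=dict(tcp_pos=np.array([.51764,-.01267,.17031]),tool_rot=np.array([[-.964,-.266,0],[-.266,.964,0],[0,0,-1.]])); C2=cam("wrist",st2)
g=im[150:330,0:150].astype(int); m=((g.min(2)>205)&(g.max(2)-g.min(2)<25)).astype(np.uint8); m=cv2.morphologyEx(m,2,np.ones((5,5),np.uint8))
ct,_=cv2.findContours(m,0,2); c=max(ct,key=cv2.contourArea)[:,0]+[0,150]
W=np.array([atz(q,.023,C2)[:2] for q in c]).astype(np.float32)*1000
r=cv2.minAreaRect(W); print("pan",r, cv2.boxPoints(r).round(1).tolist())
E
```

```text
[ 0.45069611 -0.33120123  0.028     ] [0.0245, -0.0671, 0.8494]
pan ((613.8930053710938, -219.6104736328125), (95.48204040527344, 96.99786376953125), 6.710737228393555) [[560.7999877929688, -177.0], [572.0999755859375, -273.3999938964844], [667.0, -262.20001220703125], [655.5999755859375, -165.89999389648438]]
```

>>> {"name": "servo_tool", "arguments": {
  "steps": [
    [1,0.022,-0.07,0.2,0,0,0],
    [1,0.022,-0.07,0.4,0,0,0],
    [1,0.022,-0.07,0.6,0,0,0],
    [1,0.022,-0.07,0.75,0,0,0],
    [1,0.022,-0.07,0.82,0,0,0],
    [1,0.022,-0.07,0.84,0,0,0],
    [1,0.022,-0.07,0.84,0,0,0],
    [0,0.022,-0.07,0.84,0,0,0],
    [0,0.022,-0.07,0.84,0,0,0],
    [0,0.022,-0.07,0.84,0,0,0],
    [0,0.022,-0.07,0.84,0,0,0],
    [0,0.022,-0.07,0.84,0,0,0],
    [0,0.022,-0.07,0.84,0,0,0]
  ]
}}

```text
time_s: 19.58
tcp_pos: [0.4512, -0.3328, 0.0034]
tool_rot: [[-0.965, -0.264, 0.002], [-0.264, 0.965, -0.001], [-0.002, -0.002, -1.0]]
ft_force: [-1.9, 2.5, 8.5]
finger_gap: 0.0575
gripper_force: 62.1
```

>>> {"name": "servo_tool", "arguments": {
  "steps": [
    [0,0,0,-0.15,0,0,0],
    [0,0,0,-0.35,0,0,0],
    [0,-0.15,0.05,-0.5,0,0,0],
    [0,-0.35,0.12,-0.5,0,0,0],
    [0,-0.6,0.21,-0.5,0,0,0],
    [0,-0.8,0.28,-0.5,0,0,0],
    [0,-0.934,0.331,-0.45,0,0,0],
    [0,-0.934,0.331,-0.35,0,0,0],
    [0,-0.934,0.331,-0.25,0,0,0],
    [0,-0.934,0.331,-0.18,0,0,0],
    [0,-0.934,0.331,-0.15,0,0,0],
    [0,-0.934,0.331,-0.125,0,0,0],
    [0,-0.934,0.331,-0.12,0,0,0],
    [0,-0.934,0.331,-0.12,0,0,0]
  ]
}}

```text
time_s: 21.32
tcp_pos: [0.6135, -0.2198, 0.0265]
tool_rot: [[-0.965, -0.264, 0.001], [-0.264, 0.965, -0.001], [-0.001, -0.001, -1.0]]
ft_force: [-1.8, -0.6, 5.0]
finger_gap: 0.0574
gripper_force: 64.3
```

>>> {"name": "servo_tool", "arguments": {
  "steps": [
    [0.9,0,0,0,0,0,0],
    [1,0,0,0,0,0,0],
    [1,0,0,0,0,0,0],
    [1,0,0,0,0,0,0],
    [1,0,0,-0.1,0,0,0],
    [1,0,0,-0.3,0,0,0],
    [1,0,0,-0.55,0,0,0],
    [1,0,0.1,-0.8,0,0,0],
    [1,0,0.3,-0.87,0,0,0],
    [1,0,0.6,-0.87,0,0,0],
    [1,0,0.9,-0.87,0,0,0],
    [1,0,0.95,-0.87,0,0,0]
  ]
}}

```text
time_s: 22.82
tcp_pos: [0.5623, -0.0332, 0.2001]
tool_rot: [[-0.964, -0.267, 0.001], [-0.267, 0.964, 0.001], [-0.001, 0.0, -1.0]]
ft_force: [-0.2, -0.1, 0.3]
finger_gap: 0.0859
gripper_force: 0.0
```

>>> {"name": "servo_tool", "arguments": {
  "steps": [
    [1,0.01,0.3,0,0,0,0],
    [1,0.02,0.6,0,0,0,0],
    [1,0.04,0.95,0,0,0,0],
    [1,0.04,0.95,0,0,0,0]
  ]
}}

```text
time_s: 23.32
tcp_pos: [0.5045, 0.1476, 0.1996]
tool_rot: [[-0.964, -0.267, 0.0], [-0.267, 0.964, 0.0], [-0.0, 0.0, -1.0]]
ft_force: [-0.5, -0.2, -0.1]
finger_gap: 0.0856
gripper_force: 0.0
```

>>> {"name": "servo_tool", "arguments": {
  "steps": [
    [1,0,0.3,0,0,0,0],
    [1,0,0.6,0.05,0,0,0],
    [1,0,0.93,0.12,0,0,0],
    [1,0,0.93,0.12,0,0,0],
    [1,0,0.93,0.12,0,0,0],
    [1,0,0.93,0.12,0,0,0]
  ]
}}

```text
time_s: 24.08
tcp_pos: [0.4571, 0.3231, 0.1759]
tool_rot: [[-0.965, -0.262, 0.001], [-0.262, 0.965, 0.0], [-0.001, 0.0, -1.0]]
ft_force: [0.1, -0.1, 0.6]
finger_gap: 0.0857
gripper_force: 0.0
```

```bash
python3 - <<'E'
from h import *
im,C,st=look("mortar_mid"); print(st["tcp_pos"],st["joints"])
a=bot.read_camera("top")
print([(np.round(d["at"],1).tolist(),round(d["confidence"],2),atz(d["at"][::-1],.037,cam("top")).round(3)) for d in bot.spot_point("bowl_mid","top")])
cv2.imwrite("pics/w7.png",np.hstack([im[0:400,150:550],cv2.resize(a[190:280,390:480],(400,400),interpolation=2)])[:,:,::-1])
E
```

```text
pt [225.6, 332.3] 0.7 [0.4552 0.3296 0.024 ]
sil [298.0, 193.0, 372.0, 274.0] 0.68
[0.45712892 0.32310258 0.1759495 ] [ 5.12777794e+01  1.69633957e+01  1.29385088e+00  2.15570806e-02
 -7.42995023e+01 -1.26100628e+02]
[([355.4, 472.0], 0.8, array([ 0.359, -0.333,  0.037])), ([228.5, 429.6], 0.69, array([ 0.613, -0.221,  0.037]))]
```

View pics/w7.png

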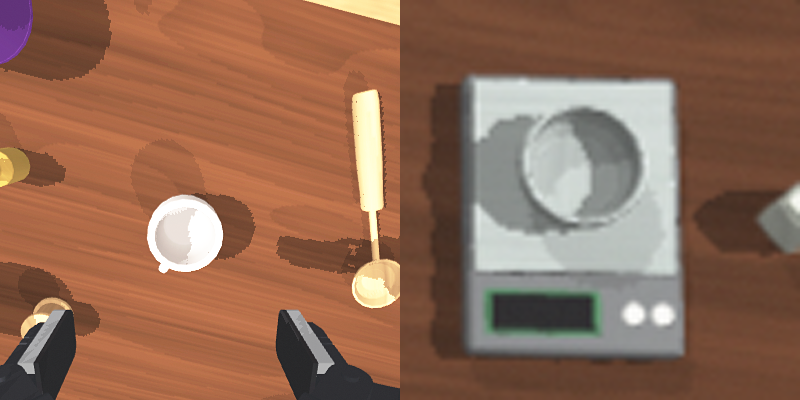

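>>> {"name": "servo_tool", "arguments": {
  "steps": [
    [1,0.006,0.035,0.2,0,0,0],
    [1,0.006,0.035,0.4,0,0,0],
    [1,0.006,0.035,0.6,0,0,0],
    [1,0.006,0.035,0.73,0,0,0],
    [1,0.006,0.035,0.79,0,0,0],
    [1,0.006,0.035,0.805,0,0,0],
    [1,0.006,0.035,0.805,0,0,0],
    [0,0.006,0.035,0.805,0,0,0],
    [0,0.006,0.035,0.805,0,0,0],
    [0,0.006,0.035,0.805,0,0,0],
    [0,0.006,0.035,0.805,0,0,0],
    [0,0.006,0.035,0.805,0,0,0],
    [0,0.006,0.035,0.805,0,0,0]
  ]
}}

```text
time_s: 25.95
tcp_pos: [0.454, 0.3313, 0.016]
tool_rot: [[-0.964, -0.264, 0.002], [-0.264, 0.964, 0.001], [-0.002, 0.001, -1.0]]
ft_force: [-0.6, -2.3, 5.7]
finger_gap: 0.0592
gripper_force: 65.3
```

>>> {"name": "servo_tool", "arguments": {
  "steps": [
    [0,0,0,-0.05,0,0,0],
    [0,0,0,-0.15,0,0,0],
    [0,0,0,-0.35,0,0,0],
    [0,0,0,-0.6,0,0,0],
    [0,0,0,-0.85,0,0,0],
    [0,-0.02,-0.2,-0.85,0,0,0],
    [0,-0.05,-0.45,-0.85,0,0,0],
    [0,-0.07,-0.75,-0.85,0,0,0],
    [0,-0.08,-1,-0.85,0,0,0],
    [0,-0.08,-1,-0.85,0,0,0]
  ]
}}

```text
time_s: 27.2
tcp_pos: [0.5216, 0.1391, 0.1846]
tool_rot: [[-0.966, -0.259, -0.001], [-0.259, 0.966, -0.0], [0.001, -0.0, -1.0]]
ft_force: [0.3, 0.2, -1.7]
finger_gap: 0.0594
gripper_force: 65.3
```

>>> {"name": "servo_tool", "arguments": {
  "steps": [
    [0,-0.02,-0.2,0,0,0,0],
    [0,-0.04,-0.5,0,0,0,0],
    [0,-0.07,-0.8,0,0,0,0],
    [0,-0.09,-0.95,0,0,0,0],
    [0,-0.09,-1,0,0,0,0],
    [0,-0.09,-1,0,0,0,0],
    [0,-0.09,-1,0,0,0,0]
  ]
}}

```text
time_s: 28.08
tcp_pos: [0.5912, -0.0448, 0.1846]
tool_rot: [[-0.964, -0.265, -0.0], [-0.265, 0.964, 0.0], [-0.0, 0.0, -1.0]]
ft_force: [-0.8, 0.0, -2.1]
finger_gap: 0.0594
gripper_force: 65.6
```

```bash
python3 - <<'E'
from h import *
im,C,st=look("mortar_mid"); print(st["tcp_pos"],st["finger_gap"],st["joints"].round(1), go([.5942,-.0508,.016],st=st))
cv2.imwrite("pics/w8.png",im[:,:,::-1])
E
```

```text
pt [329.3, 325.6] 0.71 [ 0.6959 -0.0151  0.024 ]
sil [246.0, 261.0, 406.0, 428.0] 0.92
[ 0.59123047 -0.04477807  0.18460622] 0.05936136523159279 [ 10.7  20.4   7.6  -0.  -77.1 -85.4] [-0.0063, -0.0333, 0.843]
```

View pics/w8.png

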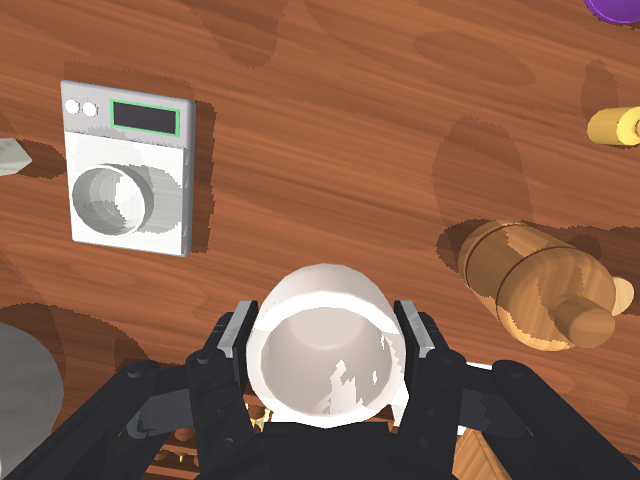

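>>> {"name": "servo_tool", "arguments": {
  "steps": [
    [0,-0.006,-0.033,0.15,0,0,0],
    [0,-0.006,-0.033,0.35,0,0,0],
    [0,-0.006,-0.033,0.55,0,0,0],
    [0,-0.006,-0.033,0.68,0,0,0],
    [0,-0.006,-0.033,0.75,0,0,0],
    [0,-0.006,-0.033,0.79,0,0,0],
    [0,-0.006,-0.033,0.815,0,0,0],
    [0,-0.006,-0.033,0.83,0,0,0],
    [0,-0.006,-0.033,0.838,0,0,0],
    [0,-0.006,-0.033,0.845,0,0,0],
    [0,-0.006,-0.033,0.845,0,0,0]
  ]
}}

```text
time_s: 29.6
tcp_pos: [0.5947, -0.0522, 0.016]
tool_rot: [[-0.965, -0.264, 0.001], [-0.264, 0.965, -0.0], [-0.001, -0.0, -1.0]]
ft_force: [-1.5, 0.8, 1.1]
finger_gap: 0.0596
gripper_force: 65.9
```

>>> {"name": "servo_tool", "arguments": {
  "steps": [
    [0.8,0,0,0,0,0,0],
    [1,0,0,0,0,0,0],
    [1,0,0,0,0,0,0],
    [1,0,0,0,0,0,0],
    [1,0,0,-0.1,0,0,0],
    [1,0,0,-0.3,0,0,0],
    [1,0,0,-0.6,0,0,0],
    [1,0.05,0.1,-0.85,0,0,0],
    [1,0.2,0.3,-0.85,0,0,0],
    [1,0.35,0.5,-0.85,0,0,0],
    [1,0.437,0.65,-0.85,0,0,0],
    [1,0.437,0.65,-0.85,0,0,0]
  ]
}}

```text
time_s: 31.1
tcp_pos: [0.4746, 0.0514, 0.1862]
tool_rot: [[-0.964, -0.266, 0.001], [-0.266, 0.964, 0.001], [-0.001, 0.001, -1.0]]
ft_force: [1.6, -0.2, 0.4]
finger_gap: 0.0857
gripper_force: 0.0
```

>>> {"name": "servo_tool", "arguments": {
  "steps": [
    [1,0,0.3,0,0,0,0],
    [1,0,0.63,0,0,0,0],
    [1,0,0.63,0.05,0,0,0],
    [1,0,0.63,0.1,0,0,0],
    [1,0,0.63,0.1,0,0,0],
    [1,0,0.63,0.1,0,0,0]
  ]
}}

```text
time_s: 31.85
tcp_pos: [0.4431, 0.1707, 0.1656]
tool_rot: [[-0.965, -0.262, 0.0], [-0.262, 0.965, -0.0], [-0.0, -0.0, -1.0]]
ft_force: [-0.1, 0.4, 0.3]
finger_gap: 0.0851
gripper_force: 0.0
```

```bash
python3 - <<'E'
from h import *
im,C,st=look("weight_mid"); print(st["tcp_pos"])
print([proj([.443,.173,z],C).round(0).tolist() for z in(0,.034,.051)])
a=bot.read_camera("top")
print([(np.round(d["at"],1).tolist(),round(d["confidence"],2),atz(d["at"][::-1],.024,cam("top")).round(3)) for d in bot.spot_point("mortar_mid","top")])
cv2.imwrite("pics/w9.png",np.hstack([im[0:400,150:550],cv2.resize(a[140:300,320:480],(400,400),interpolation=2)])[:,:,::-1])
E
```

```text
pt [234.4, 324.8] 0.64 [0.4471 0.172  0.0255]
pt [323.3, 51.6] 0.25 [ 0.595  -0.0482  0.0255]
sil [223.0, 308.0, 288.0, 344.0] 0.26
[0.44308351 0.17073339 0.16560012]
[[327.0, 222.0], [327.0, 233.0], [327.0, 239.0]]
[([228.9, 350.6], 0.6, array([ 0.592, -0.054,  0.024]))]
```

View pics/w9.png

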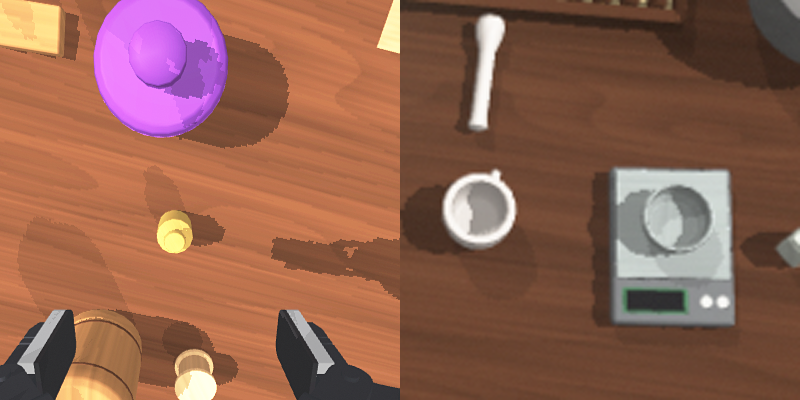

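>>> {"name": "servo_tool", "arguments": {
  "steps": [
    [1,-0.015,0,0,0,0,-0.22],
    [1,-0.015,0,0,0,0,-0.44],
    [1,-0.015,0,0,0,0,-0.66],
    [1,-0.015,0,0,0,0,-0.88],
    [1,-0.015,0,0,0,0,-1],
    [1,-0.015,0,0,0,0,-1]
  ]
}}

```text
time_s: 32.85
tcp_pos: [0.4456, 0.1725, 0.1656]
tool_rot: [[-0.497, -0.868, 0.0], [-0.868, 0.497, 0.0], [-0.0, -0.0, -1.0]]
ft_force: [0.3, -0.0, -0.2]
finger_gap: 0.0853
gripper_force: 0.0
```

>>> {"name": "servo_tool", "arguments": {
  "steps": [
    [1,0,0,0,0,0,-0.22],
    [1,0,0,0,0,0,-0.44],
    [1,0,0,0,0,0,-0.66],
    [1,0,0,0.1,0,0,-0.816],
    [1,0,0,0.3,0,0,-0.816],
    [1,0,0,0.3,0,0,-0.816],
    [1,0,0,0.3,0,0,-0.816]
  ]
}}

```text
time_s: 33.72
tcp_pos: [0.4464, 0.1729, 0.1069]
tool_rot: [[0.121, -0.993, 0.002], [-0.993, -0.121, 0.0], [-0.0, -0.002, -1.0]]
ft_force: [0.7, 0.0, -0.2]
finger_gap: 0.0852
gripper_force: 0.0
```

```bash
python3 - <<'E'
from h import *
im,C,st=look("weight_mid"); print(st["tcp_pos"],st["joints"].round(1))
print([proj([.446,.1715,z],C).round(0).tolist() for z in(0,.034,.051)],go([.446,.1715,.008],6.7,st=st))
g=im.astype(int); m=((g[:,:,0]>150)&(g[:,:,1]>120)&(g[:,:,2]<110)&(g[:,:,1]*1.35>g[:,:,0])).astype(np.uint8)
n,l,s,c=cv2.connectedComponentsWithStats(m); print([(s[i].tolist(),c[i].round(0).tolist()) for i in range(1,n) if s[i,4]>150])
E
```

```text
pt [250.3, 325.4] 0.72 [0.4457 0.1721 0.0255]
sil [306.0, 224.0, 349.0, 274.0] 0.73
[0.44637022 0.17285451 0.106901  ] [ 40.   11.  -17.3   0.1 -61.5 -33.1]
[[325.0, 238.0], [325.0, 254.0], [325.0, 263.0]] [0.0066, 0.0036, 0.4945, ('az', np.float64(0.006), 'worldturn', np.float64(-0.3))]
[([113, 272, 43, 39, 692], [140.0, 287.0])]
```

>>> {"name": "servo_tool", "arguments": {
  "steps": [
    [1,0.005,0.002,0.2,0,0,0],
    [1,0.005,0.002,0.38,0,0,0],
    [1,0.005,0.002,0.47,0,0,0],
    [1,0.005,0.002,0.495,0,0,0],
    [1,0.005,0.002,0.495,0,0,0],
    [0,0.005,0.002,0.495,0,0,0],
    [0,0.005,0.002,0.495,0,0,0],
    [0,0.005,0.002,0.495,0,0,0],
    [0,0.005,0.002,0.495,0,0,0],
    [0,0.005,0.002,0.495,0,0,0],
    [0,0.005,0.002,0.495,0,0,0],
    [0,0.005,0.002,0.495,0,0,0],
    [0,0.005,0.002,0.495,0,0,0]
  ]
}}

```text
time_s: 35.5
tcp_pos: [0.4459, 0.1719, 0.0073]
tool_rot: [[0.122, -0.992, 0.002], [-0.992, -0.122, 0.001], [-0.0, -0.002, -1.0]]
ft_force: [-0.8, 0.7, 5.8]
finger_gap: 0.028
gripper_force: 59.2
```

>>> {"name": "servo_tool", "arguments": {
  "steps": [
    [0,0,0,-0.2,0,0,0],
    [0,0,0,-0.45,0,0,0],
    [0,0,0,-0.65,0,0,0],
    [0,0.2,-0.08,-0.65,0,0,0],
    [0,0.45,-0.17,-0.65,0,0,0],
    [0,0.65,-0.25,-0.65,0,0,0],
    [0,0.8,-0.3,-0.65,0,0,0],
    [0,0.8,-0.3,-0.65,0,0,0]
  ]
}}

```text
time_s: 36.5
tcp_pos: [0.5241, 0.0183, 0.1355]
tool_rot: [[0.119, -0.993, -0.002], [-0.993, -0.119, -0.0], [0.0, 0.002, -1.0]]
ft_force: [-0.8, 0.5, -3.1]
finger_gap: 0.0276
gripper_force: 59.9
```

>>> {"name": "servo_tool", "arguments": {
  "steps": [
    [0,0.2,-0.08,0,0,0,0],
    [0,0.45,-0.18,0,0,0,0],
    [0,0.65,-0.25,0,0,0,0],
    [0,0.765,-0.3,0,0,0,0],
    [0,0.765,-0.3,0,0,0,0],
    [0,0.765,-0.3,0,0,0,0]
  ]
}}

```text
time_s: 37.25
tcp_pos: [0.6019, -0.1235, 0.136]
tool_rot: [[0.122, -0.992, -0.001], [-0.992, -0.122, 0.001], [-0.001, 0.001, -1.0]]
ft_force: [-0.5, 0.4, -2.0]
finger_gap: 0.0279
gripper_force: 60.0
```

```bash
python3 - <<'E'
from h import *
st=bot.get_state(); print(st["tcp_pos"],st["finger_gap"],go([.6028,-.1243,.0075],6.7,st=st))
im=bot.read_camera("wrist"); cv2.imwrite("pics/w10.png",im[:,:,::-1])
E
```

```text
[ 0.60193226 -0.12348075  0.13595188] 0.027896481234615786 [0.0051, -0.0045, 0.6423, ('az', np.float64(0.0073), 'worldturn', np.float64(-0.3))]
```

View pics/w10.png

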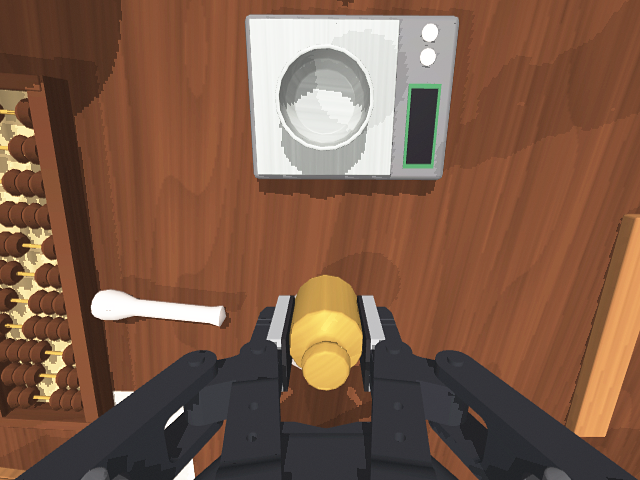

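>>> {"name": "servo_tool", "arguments": {
  "steps": [
    [0,0.005,-0.004,0.15,0,0,0],
    [0,0.005,-0.004,0.35,0,0,0],
    [0,0.005,-0.004,0.5,0,0,0],
    [0,0.005,-0.004,0.58,0,0,0],
    [0,0.005,-0.004,0.62,0,0,0],
    [0,0.005,-0.004,0.635,0,0,0],
    [0,0.005,-0.004,0.645,0,0,0],
    [0,0.005,-0.004,0.645,0,0,0],
    [0.3,0.005,-0.004,0.645,0,0,0],
    [0.7,0.005,-0.004,0.645,0,0,0],
    [0.7,0.005,-0.004,0.645,0,0,0],
    [0.7,0.005,-0.004,0.645,0,0,0],
    [0.7,0.005,-0.004,0.55,0,0,0],
    [0.7,0.005,-0.004,0.35,0,0,0],
    [0.7,0.005,-0.004,0.1,0,0,0],
    [0.7,0.005,-0.004,-0.2,0,0,0],
    [0.7,0.005,-0.004,-0.4,0,0,0],
    [0.7,0.005,-0.004,-0.4,0,0,0]
  ]
}}

```text
time_s: 39.55
tcp_pos: [0.6053, -0.1258, 0.2211]
tool_rot: [[0.122, -0.992, 0.008], [-0.993, -0.122, -0.001], [0.002, -0.008, -1.0]]
ft_force: [-0.4, 0.5, -0.8]
finger_gap: 0.06
gripper_force: 0.0
```

>>> {"name": "servo_tool", "arguments": {
  "steps": [
    [0.7,0,0.3,0,0,0,0],
    [0.7,0,0.6,0,0,0,0],
    [0.7,0,0.95,0,0,0,0],
    [0.7,0,0.95,0,0,0,0],
    [0.7,0,0.95,0,0,0,0],
    [0.7,0,0.95,0,0,0,0]
  ]
}}

```text
time_s: 40.3
tcp_pos: [0.4158, -0.1484, 0.2161]
tool_rot: [[0.122, -0.993, -0.0], [-0.993, -0.122, 0.0], [-0.0, 0.0, -1.0]]
ft_force: [0.1, 0.6, -0.5]
finger_gap: 0.0599
gripper_force: 0.0
```

```bash
python3 - <<'E'
from h import *
A=np.array([.9932,.1163]);B=np.array([-.1163,.9932]);P=np.array([.614,-.2196])
print(bot.get_state()["tcp_pos"])
ims=[]
for c in("top","scene"):
    im=bot.read_camera(c); ims.append(im); C=cam(c)
    for l,z in(("bowl_mid",.037),("mortar_mid",.024),("weight_mid",.0255),("hood_knob",.121)):
        for d in bot.spot_point(l,c)[:2]:
            w=atz(d["at"][::-1],z,C)[:2]; print(c,l,round(d["confidence"],2),w.round(3),"pan:",((w-P)@A).round(3),((w-P)@B).round(3))
a=cv2.resize(ims[0][150:310,200:500],(800,427),interpolation=2); cv2.imwrite("pics/end.png",a[:,:,::-1])
E
```

```text
[ 0.41581509 -0.14841917  0.2161229 ]
top bowl_mid 0.58 [ 0.614 -0.22 ] pan: -0.0 -0.0
top bowl_mid 0.52 [ 0.357 -0.338] pan: -0.269 -0.088
top mortar_mid 0.61 [ 0.596 -0.052] pan: 0.001 0.168
top mortar_mid 0.15 [0.582 0.222] pan: 0.02 0.443
top weight_mid 0.5 [ 0.602 -0.128] pan: -0.001 0.092
top hood_knob 0.87 [0.594 0.133] pan: 0.021 0.352
top hood_knob 0.72 [0.331 0.126] pan: -0.241 0.376
scene bowl_mid 0.79 [ 0.61  -0.217] pan: -0.004 0.003
scene bowl_mid 0.73 [ 0.388 -0.346] pan: -0.239 -0.099
scene mortar_mid 0.84 [ 0.597 -0.051] pan: 0.003 0.17
scene weight_mid 0.75 [ 0.607 -0.126] pan: 0.004 0.094
scene weight_mid 0.33 [ 0.604 -0.047] pan: 0.01 0.172
scene hood_knob 0.96 [0.588 0.129] pan: 0.015 0.349
scene hood_knob 0.93 [0.361 0.115] pan: -0.212 0.362
```

View pics/end.png

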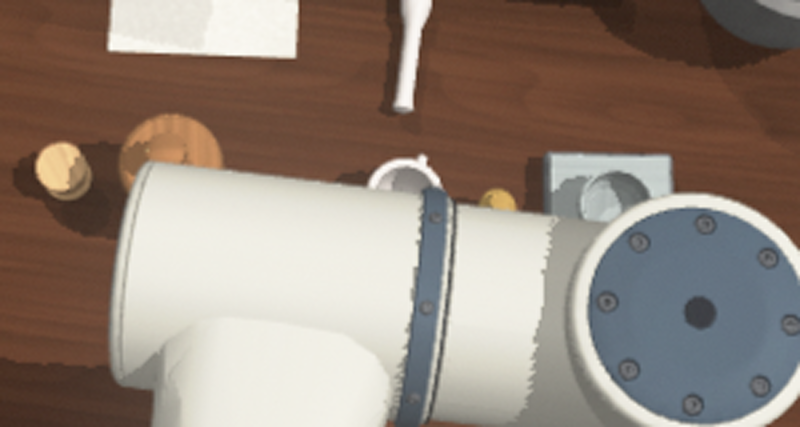

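```bash
python3 -c "
from cell import bot
print(bot.finish_job())"
```

```text
the job is handed in; nothing more can be done
None
```

I handed the job in after about 41 s of the 122 s allowed. The jar is in the canister with its hood seated, the bowl is centred on the pan, and the mortar and weight are about 169 mm and 93 mm left of the pan centre, in line. The final camera check agreed, but the handover returned no verdict.

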